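# Clamp a culture box in the bench vise and lever its lid open

## Robot

A 7-joint arm with a two-finger parallel gripper is mounted at the origin on the work surface. World frame = base frame: x ahead of the robot, y to its left, z up, the work surface at z = 0. Lengths are in m, angles in rad, forces in N, time in s.
With the tool pointing down it reaches from about 0.35 to 0.9 m from the base axis. Payload 7.2 kg.
Tool frame: the origin (TCP) lies midway between the tips of the shut fingers; the grasp point (between the pads) lies 19 mm behind it; z points along the fingers, y is the line along which they close (so a half turn about z gives the same grasp; the last joint's range is limited). The gripper opens to 85 mm and grips with 20 to 120 N. Pads are 22 mm wide; open, the fingers measure 114 mm over their backs; the gripper's body (76 mm by 85 mm) begins 54 mm behind the grasp point. The pads swing forward as they close: fully open they stand 13 mm farther back than shut.
Start: joints at [1.132, 0.411, -0.013, 1.596, 0.006, 1.134, -0.082], TCP at [0.226, -0.583, 0.231] pointing down, gripper open.
Joint ranges: [-2.95, 2.95], [-0.29, 1.99], [-1.47, 1.44], [0.14, 2.54], [-1.03, 4.17], [0.13, 1.85], [-2.86, 2.86]. Speed limits (rad/s): [2.39, 2.39, 3.01, 3.01, 3.14, 3.14, 3.14].

## Interface

Orientations are given as a 3x3 rotation matrix whose columns are the frame's x, y, z axes.
In Python, from plant import bot, hand, solver, snapshot gives the robot as it stands. Calls block until the motion is done:
- bot.move_ptp(position, orientation): joint-space move of the TCP to a pose.
- bot.servo_line(position, velocity=0.15, orientation=None, threshold=None): straight line of the TCP; orientation=None keeps the orientation; velocity is the mean speed in m/s. With threshold (N) it stops when the force on the tool has changed by that much, and returns True; else False.
- bot.set_joints(angles): joint-space move.
- hand.open_gripper() and hand.close(force=None): open the fingers fully, or close them until they stop; force is the grip in N (None keeps the last).
- bot.dwell(seconds).
- solver.solve_ik(position, orientation): joint angles nearest the present ones, or None.
- snapshot(name): name is "scene" or "side" or "wrist"; returns a dict with "img" (384x512x3 uint8, red, green, blue), "intrinsics" (3x3 intrinsics, pixels), "k1" (the pictures are not rectified: a ray, as slopes to the right and down, at radius r is drawn at 1 + k1 r^2 times it, then the intrinsics apply), "rvec" (rotation vector, rad) and "tvec" (3), from world to camera coordinates, as OpenCV has them; the wrist camera has in their place "tool_from_camera" (4x4, takes a point from camera to tool coordinates, whose origin is the TCP and whose axes are the flange's). Camera axes: x right, y down, z forward; pixel columns grow to the right and rows downward; lengths in m; the calibration is good to about 2 mm. A picture is of the moment at which its call begins: read the wrist's pose just before it. There is no depth.
A pose or a line that the arm cannot do raises bot.IKError and nothing moves.
- bot.hand_in(): hands the job in; it is judged then, once.
Readings, each from a call of its own:
- bot.get_time_s(): time.
- bot.get_qpos(): joint angles.
- bot.get_qd(): joint speeds.
- bot.get_tau(): joint torques, N m.
- bot.get_tool_pos(): TCP position.
- bot.get_orientation(): TCP orientation.
- bot.get_contact_force(): force on the tool from outside, world axes, zero at the start.
- bot.get_wrist_torque(): the same for the moment, N m.
- bot.get_width(): opening from 0.0 (shut) to 1.0 (fully open).
- bot.get_grasp_force(): force on a finger pad.
Only numpy, scipy, OpenCV 4.12 (cv2) and the standard library are available. Lean on these libraries where they do the work, as an engineer would, in place of code of your own. Each camera call takes 0.05 s, during which the arm holds its last target. There are 200 camera calls.

## Task

The culture box stands loose in the blue bench vise: turn the vise's crank clockwise (as seen from the crank's end) until the sprung jaw has trapped the box against the fixed jaw, then about half a turn more so that it is held firmly, but never a whole turn more. Then pick up the yellow-handled spatula, put its blade under the overhanging lip of the black lid and lever the lid up until it stands open by 45 degrees or more and stays there. Finally lay the spatula down on the bench, with the box still clamped; do not touch the box or its lid with the robot itself, and leave the other things on the bench where they are.

Things in the scene. Friction and masses are not known exactly. Their poses are not given: they have to be found in the camera images.
- vise: blue bench vise, fixed to the bench, 235 x 130 mm. Origin on the bench under it. Its x axis is the screw axis, from the crank (-x end, nearest the robot) to the fixed jaw (+x end); z up. Flat bed, 118 mm wide, at 50 mm above the bench; jaws reach 96 mm above the bench
- crank (a joint): angle of the crank in rad, growing clockwise as seen from the crank's end (looking along the vise's +x) as the jaw closes; starts between 0 and 3.5, stops at 27. At angle 0 the grip is straight above the screw axis, at pi/2 it is on the vise's -y side. One turn moves the jaw 10 mm (1.59 mm per rad). It stays where it is left
- crank_axis (a point): point on the screw axis level with the middle of the crank's grip, 87 mm above the bench, fixed to the vise
- crank_grip (a point): middle of the crank's black grip: a freely spinning sleeve, 18 mm diameter and 64 mm long, parallel to the screw axis (vise x) and 45 mm from it; the steel crank arm is 48 mm from this point, on the vise's +x side. Its height runs from 42 to 132 mm above the bench in a turn
- pad_face (a point): centre of the clamping face (facing the vise's +x) of the moving jaw's aluminium pad, 88 mm wide, 45 mm high
- pad: the aluminium pad of the moving jaw. It is carried on springs (3.5 N per mm) in front of the blue jaw block, with a gap of 12.5 mm between them (red springs) that shrinks as the pad presses on the box
- fixed_face (a point): centre of the clamping face (facing the vise's -x) of the fixed jaw
- fixed_jaw: the fixed jaw, bolted to the vise's bed; origin at the foot of its clamping face, axes as the vise's
- culture_box: white open culture box, loose on the vise's bed between the jaws, 70 mm (its x, between the jaws) x 110 mm (its y) x 60 mm high, 0.5 kg. Origin at the centre of its underside, axes nearly parallel to the vise's. Jaws are 2 to 18 mm off its sides at the start
- lid (a joint): opening angle of the black lid in rad: 0 shut, 1.57 upright, at most 1.8. It is hinged at the box's +y rim and has a stiff hinge (needs about 2 N at the lip) that stays where it is left
- lid_hinge (a point): middle of the lid's hinge line (parallel to the box's x), at the box's +y rim, 60 mm above the box's underside
- lid_lip (a point): middle of the lid's free edge, on its underside. The lid is 72 mm wide and 6 mm thick; this lip overhangs the box's -y wall by 16 mm and is 126 mm from the hinge line; 110 mm above the bench when shut
- spatula: spatula lying on the bench, 200 mm long: yellow handle 110 x 20 mm and 24 mm high, then a stiff steel blade 90 mm long, 26 mm wide, 3 mm thick at the handle's half height (12 mm up). Origin at the underside of the handle's middle; x points along the blade, z up
- spatula_grip (a point): point in the handle near the spatula's centre of mass, 25 mm ahead of the handle's middle, at half height; good to grip across the 20 mm width
- spatula_tip (a point): end of the blade, middle of its thickness, 145 mm ahead of the handle's middle
- brush: bystander: flat brush with a wooden handle, 190 mm long, lying beside the spatula
- black_dish: bystander: round black culture dish with a white top disc, 92 mm diameter, 17 mm high, origin at its underside
- amber_dish: bystander: round amber-coloured culture dish, 90 mm diameter, 15 mm high, origin at its underside
- blue_cap_jar: bystander: glass jar with a blue cap, 70 mm diameter, 120 mm high, origin at its underside
- tube_rack: bystander: white rack with five capped tubes, 50 x 160 mm, 95 mm high, origin at its underside

How it is judged:
By the outcome, as a careful person would: the job done as asked, in the order asked, and still so for the second after the job is handed in, with the robot touching nothing.
It also fails if it takes over 72 s, if anything falls off the work surface, if the arm or the gripper's body presses on something with over 40 N, if the wrist force passes 120 N, or if a joint passes its speed limit or range.

## Working session

There is one attempt and no reset: what is moved stays moved. The work goes in short steps, each a Python script; the robot and the scene stay as the last script left them, time stands still between calls to the robot, and variables do not carry over. Pictures are saved under pics/ and viewed, at most 10 in all, crops included, and the job is handed in when it is done.

```bash
ls; mkdir -p pics
python3 - <<'E'
from plant import bot,hand,solver,snapshot
import cv2,numpy as np
for n in ["scene","side"]:
    s=snapshot(n); cv2.imwrite(f"pics/{n}0.png",cv2.resize(s["img"][:,:,::-1],(800,600),interpolation=cv2.INTER_CUBIC))
    R=cv2.Rodrigues(np.array(s["rvec"]))[0]; print(n,-R.T@np.array(s["tvec"]).ravel(),R[2],s["k1"],np.array(s["intrinsics"]).tolist())
print(bot.get_time_s(),bot.get_orientation())
E
```

```text
pics
scene [ 1.40059657 -0.99117146  1.23535618] [-0.5022291   0.57968483 -0.64166302] 0.04346599349118825 [[487.7327271523048, 0.0, 253.07673025332184], [0.0, 487.7327271523048, 190.48547980248563], [0.0, 0.0, 1.0]]
side [0.07339402 1.00784664 0.70168294] [ 0.36167919 -0.80390501 -0.47214923] -0.13960699566032325 [[425.0926304384588, 0.0, 256.0772584814353], [0.0, 425.0926304384588, 189.50474845332917], [0.0, 0.0, 1.0]]
0.1 [[ 9.32003224e-01  3.62449456e-01 -6.18626425e-04]
 [ 3.62449971e-01 -9.32002293e-01  1.32083226e-03]
 [-9.78263129e-05 -1.45524105e-03 -9.99998936e-01]]
```

View pics/scene0.png

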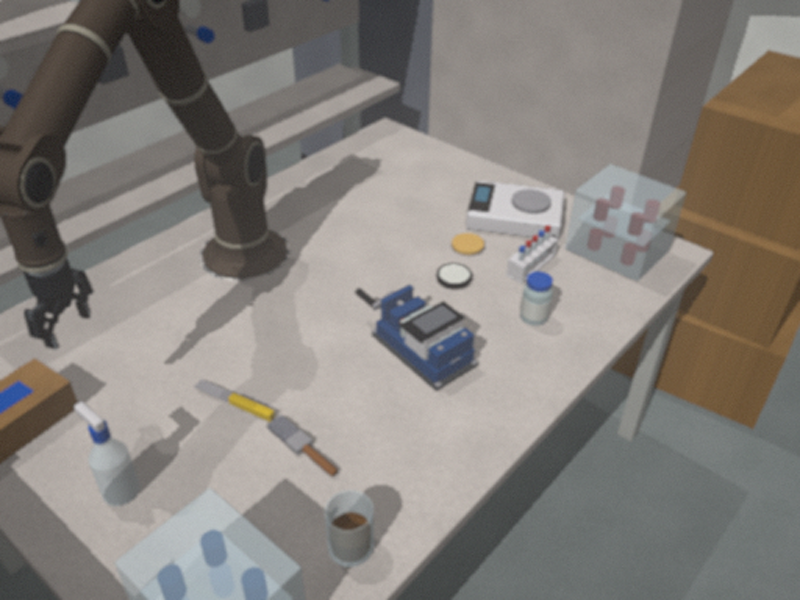

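View pics/side0.png

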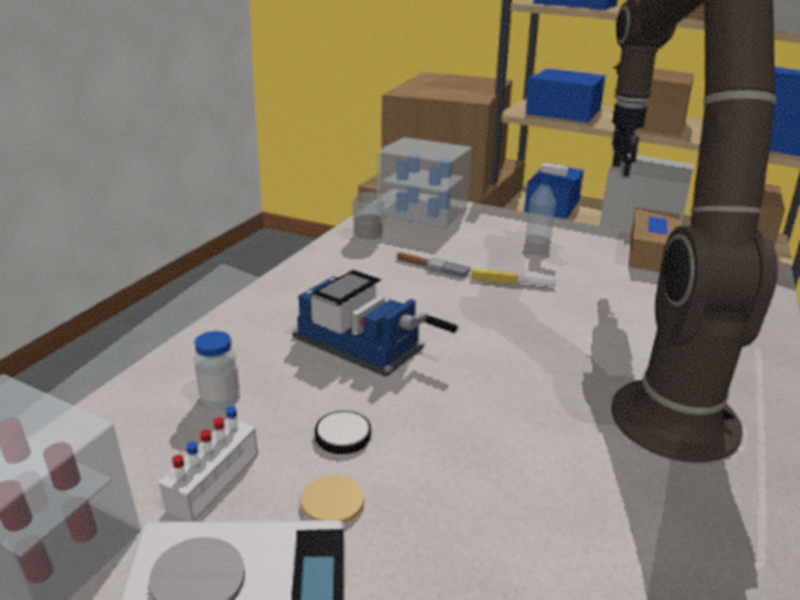

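Scene view: the vise is at about (425,340) with the black grip at (367,298), the spatula handle runs (232,398)–(275,412) and its tip is at (198,385). Side view: the grip is at (441,323), the lid spans (314,291)–(381,277), and the spatula tip is at (555,285). I'll triangulate these roughly, then look closer with the wrist camera.

```bash
cat > h.py <<'E'
import numpy as np,cv2
from scipy.optimize import least_squares
from plant import bot,hand,solver,snapshot
def cam(s,pose=None):
    """world-from-camera R, origin"""
    if "rvec" in s:
        R=cv2.Rodrigues(np.array(s["rvec"],float))[0]; return R.T,-R.T@np.array(s["tvec"],float).ravel()
    T=np.array(s["tool_from_camera"]); p,Rt=pose
    return Rt@T[:3,:3],Rt@T[:3,3]+p
def project(c,X):
    R,o,K,k1=c; q=(np.atleast_2d(X)-o)@R; a=q[:,:2]/q[:,2:]
    a=a*(1+k1*(a**2).sum(1,keepdims=True)); return a*K[0,0]+K[:2,2]
def C(s,pose=None):
    R,o=cam(s,pose); return R,o,np.array(s["intrinsics"]),s["k1"]
def ray(c,uv):
    R,o,K,k1=c; d=(np.array(uv,float)-K[:2,2])/K[0,0]; a=d.copy()
    for _ in range(20): a=d/(1+k1*(a@a))
    v=R@np.array([a[0],a[1],1]); return o,v/np.linalg.norm(v)
def onz(c,uv,z):
    o,v=ray(c,uv); return o+v*(z-o[2])/v[2]
def tri(obs):
    A=np.zeros((3,3));b=np.zeros(3);L=[]
    for c,uv in obs:
        o,v=ray(c,uv);P=np.eye(3)-np.outer(v,v);A+=P;b+=P@o;L.append((P,o))
    x=np.linalg.solve(A,b); return x,[np.linalg.norm(P@(x-o)) for P,o in L]
def sc(u,f=1.5625): return (np.array(u,float)+.5)/f-.5
def wrist(name,crop=None):
    import pickle
    pose=(np.array(bot.get_tool_pos()),np.array(bot.get_orientation()))
    s=snapshot("wrist"); pickle.dump((C(s,pose),s["img"]),open(f"pics/{name}.pkl","wb"))
    cv2.imwrite(f"pics/{name}.png",cv2.resize(s["img"][:,:,::-1],(800,600),interpolation=cv2.INTER_CUBIC)); return C(s,pose)
def down(yaw):
    """tool pointing down, tool x along world direction yaw"""
    c,s=np.cos(yaw),np.sin(yaw); return np.array([[c,s,0],[s,-c,0],[0,0,-1.]])
E
python3 - <<'E'
from h import *
np.set_printoptions(precision=4,suppress=True)
a=C(snapshot("scene"));b=C(snapshot("side"))
for n,u,v in [("grip",(367,298),(441,323)),("hstart",(275,412),(472,274)),("hend",(232,398),(518,277)),("tip",(198,385),(555,285)),("lidA(near robot,+y)",(446,303),(350,300))]:
    print(n,*tri([(a,sc(u)),(b,sc(v))]))
for u in [(403,322),(446,303),(463,317),(420,338)]: print("lid scene",onz(a,sc(u),.116))
for u in [(347,272),(381,277),(350,300),(314,291)]: print("lid side",onz(b,sc(u),.116))
s=snapshot("wrist"); print(np.array(s["tool_from_camera"]),s["intrinsics"][0],s["k1"])
E
```

```text
grip [0.4416 0.0084 0.0782] [np.float64(0.0024426795079175046), np.float64(0.0024426795079173017)]
hstart [ 0.4986 -0.3401  0.014 ] [np.float64(0.002008142167500535), np.float64(0.0020081421675004515)]
hend [ 0.3974 -0.3742  0.0139] [np.float64(0.0035497273466920773), np.float64(0.0035497273466920743)]
tip [ 0.309  -0.3941  0.0064] [np.float64(0.00019291578947057793), np.float64(0.00019291578947057717)]
lidA(near robot,+y) [0.6093 0.0759 0.1161] [np.float64(0.014012630623495686), np.float64(0.01401263062349582)]
lid scene [ 0.591  -0.0316  0.116 ]
lid scene [0.6219 0.0822 0.116 ]
lid scene [0.68   0.0694 0.116 ]
lid scene [ 0.6522 -0.0466  0.116 ]
lid side [ 0.6604 -0.0335  0.116 ]
lid side [ 0.5902 -0.0451  0.116 ]
lid side [0.5986 0.0664 0.116 ]
lid side [0.676  0.0666 0.116 ]
[[-0.0005 -0.9614 -0.2751  0.0698]
 [ 1.     -0.0006  0.0003 -0.0008]
 [-0.0004 -0.2751  0.9614 -0.1431]
 [ 0.      0.      0.      1.    ]] [288.8806   0.     262.9045] -0.028053034990575557
```

Run:
```python
from h import *
np.set_printoptions(precision=4,suppress=True)
bot.move_ptp([0.40,-0.33,0.22],down(0.3)); 
wrist("w_spat"); print(bot.get_time_s())
bot.move_ptp([0.50,0.0,0.30],down(-0.15)); bot.dwell(0.2)
wrist("w_vise"); print(bot.get_time_s(),bot.get_qpos())
```

```text
1.475
3.0583 [ 0.1972  0.1624 -0.3322  1.7776  0.0564  1.2113 -1.873 ]
```

View pics/w_vise.png

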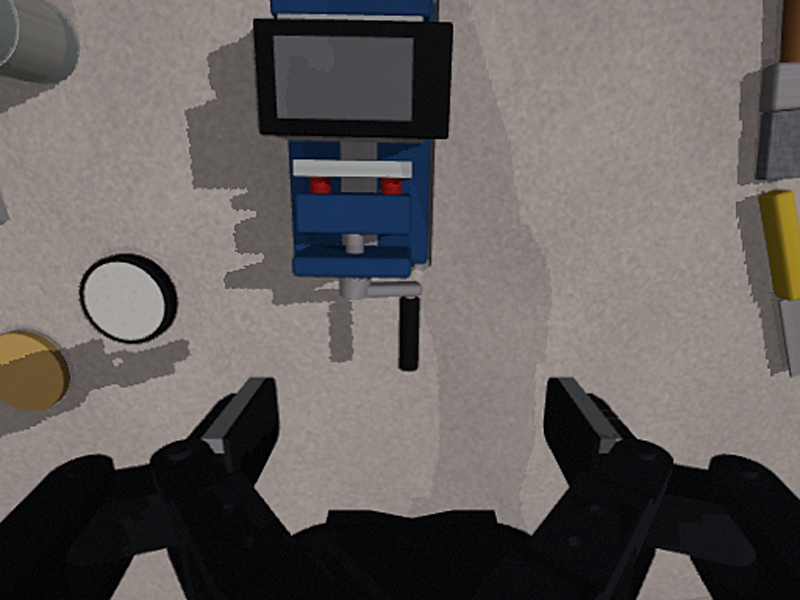

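View pics/w_spat.png

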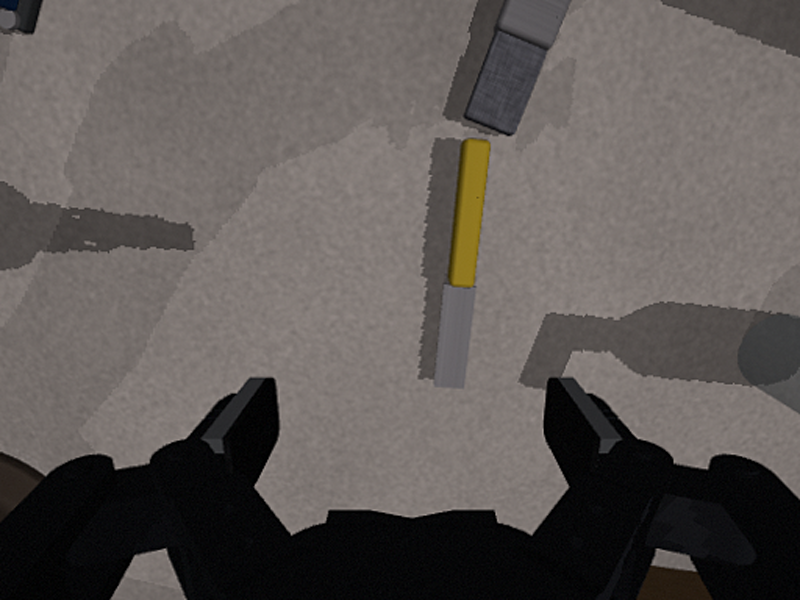

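w_vise: the grip runs (409,298)–(408,370). The lid's corners are (255,19), (452,24), (448,138) and (261,133), and the pad's clamping edge is at y≈160. w_spat: the handle's ends are at (476,140) and (462,286), and the tip is at (450,386), with the brush bristles close behind the handle end. I need one more view to see the fixed jaw.

Run:
```python
from h import *
import pickle
np.set_printoptions(precision=4,suppress=True)
S=pickle.load(open("pics/w_spat.pkl","rb"))[0]; V=pickle.load(open("pics/w_vise.pkl","rb"))[0]
for n,u,z in [("hback",(476.5,140),.024),("hfront",(462,286),.024),("tip",(450.5,386.5),.0135)]: print(n,onz(S,sc(u),z))
for n,u,z in [("lid",(255,19),.116),("lid",(452,24),.116),("lid",(448,138),.116),("lid",(261,133),.116),("padL",(292,160),.096),("padR",(411,163),.096),
 ("grip0",(409,298),.087),("grip1",(408,370),.087),("jawblockL",(296,233),.096),("jbR",(411,233),.096)]: print(n,onz(V,sc(u),z))
bot.move_ptp([0.62,0.02,0.30],down(-0.15)); bot.dwell(0.15)
wrist("w_vise2"); print(bot.get_time_s())
```

```text
hback [ 0.5026 -0.3479  0.024 ]
hfront [ 0.3984 -0.3724  0.024 ]
tip [ 0.3101 -0.3934  0.0135]
lid [0.6807 0.0737 0.116 ]
lid [ 0.658  -0.0516  0.116 ]
lid [ 0.589  -0.0398  0.116 ]
lid [0.6119 0.0861 0.116 ]
padL [0.5927 0.0738 0.096 ]
padR [ 0.5771 -0.0124  0.096 ]
grip0 [0.4732 0.0052 0.087 ]
grip1 [0.4102 0.0159 0.087 ]
jawblockL [0.5398 0.0826 0.096 ]
jbR [ 0.5263 -0.0046  0.096 ]
3.8167
```

View pics/w_vise2.png

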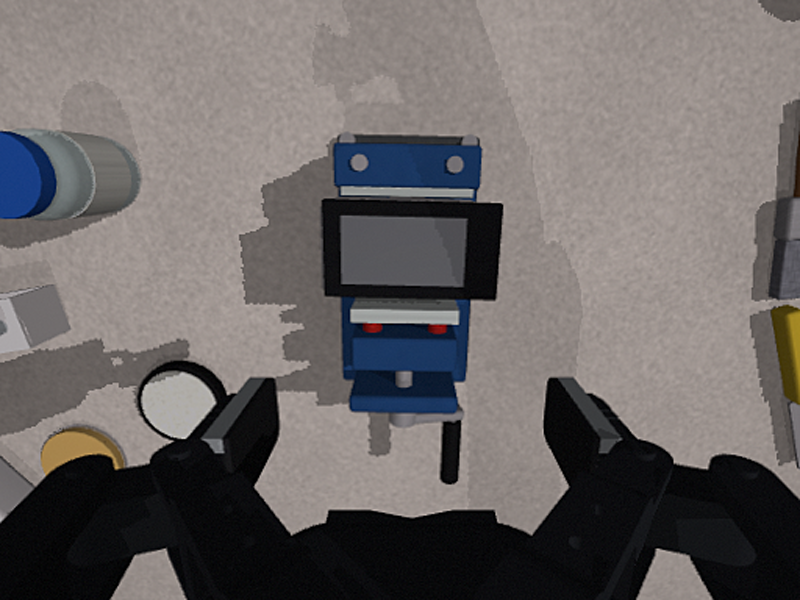

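w_vise2: the fixed jaw's clamping edge runs (341,195)–(474,198). The pad's clamping edge runs (352,307)–(459,311), the grip (453,421)–(449,482), and the lid (323,199), (502,204), (496,299), (325,295).

Run:
```python
from h import *
import pickle
np.set_printoptions(precision=4,suppress=True)
V=pickle.load(open("pics/w_vise.pkl","rb"))[0]; W=pickle.load(open("pics/w_vise2.pkl","rb"))[0]
a=C(snapshot("scene"));b=C(snapshot("side"))
for n,u,v in [("g0",(409,298),(453,421)),("g1",(408,370),(449,482)),("padL",(292,160),(352,307)),("padR",(411,163),(459,311)),("hub",(353,235),(403,371)),
  ("lid0",(255,19),(323,199)),("lid1",(452,24),(502,204)),("lid2",(448,138),(496,299)),("lid3",(261,133),(325,295))]: print(n,*tri([(V,sc(u)),(W,sc(v))]))
print("grip all",*tri([(V,sc((408.5,334))),(W,sc((451,451.5))),(b,sc((441,323))),(a,sc((367,298)))]))
for n,u,z in [("fixL",(341,195),.096),("fixR",(474,198),.096),("padL",(352,307),.096),("padR",(459,311),.096),("lid",(323,199),.116),("lid",(502,204),.116),("lid",(496,299),.116),("lid",(325,295),.116)]: print(n,onz(W,sc(u),z))
```

```text
g0 [0.4724 0.0049 0.0836] [np.float64(0.0005246777495519103), np.float64(0.0005246777495519195)]
g1 [0.4084 0.0161 0.0831] [np.float64(3.58961164294195e-05), np.float64(3.58961164294183e-05)]
padL [0.5931 0.0736 0.0923] [np.float64(0.0010862242635140673), np.float64(0.0010862242635140587)]
padR [ 0.5772 -0.0126  0.0932] [np.float64(0.00021469087375577457), np.float64(0.00021469087375580948)]
hub [0.5311 0.0404 0.0915] [np.float64(0.00010101960999417703), np.float64(0.00010101960999417711)]
lid0 [0.6813 0.0742 0.1143] [np.float64(4.201367455258998e-05), np.float64(4.2013674552558815e-05)]
lid1 [ 0.6586 -0.0518  0.1138] [np.float64(6.463526341267907e-05), np.float64(6.463526341264645e-05)]
lid2 [ 0.5892 -0.0401  0.1145] [np.float64(0.0001740256759693626), np.float64(0.00017402567596935182)]
lid3 [0.612  0.0865 0.1155] [np.float64(0.0002542272870494577), np.float64(0.00025422728704950926)]
grip all [0.4401 0.0101 0.0788] [np.float64(0.0009640580214499646), np.float64(0.0015622379636498214), np.float64(0.0019070878413118945), np.float64(0.003613186406833803)]
fixL [0.6818 0.0638 0.096 ]
fixR [ 0.6646 -0.0346  0.096 ]
padL [0.5944 0.0719 0.096 ]
padR [ 0.5781 -0.0126  0.096 ]
lid [0.6814 0.0739 0.116 ]
lid [ 0.6588 -0.0513  0.116 ]
lid [ 0.5896 -0.04    0.116 ]
lid [0.612  0.0866 0.116 ]
```

The geometry agrees with the sizes given:
- **Vise:** yaw is about -0.176, and the grip radius measures 45.0 mm.
- **Crank:** it starts at about π/2.
- **Jaws:** they are about 89 mm apart, so trapping takes about 19 mm or 11.9 rad. The target total is about 15 rad.

Next I grasp the crank and start turning.

```bash
cat >> h.py <<'E'
YAW=-0.176
U=np.array([np.cos(YAW),np.sin(YAW),0]);N=np.array([-U[1],U[0],0]);Z=np.array([0,0,1.])
AX=0.1325; GU=0.423; AZ=0.087; PHI0=1.62
def tcp(phi,dz=0): return U*GU+N*(AX-.045*np.sin(phi))+Z*(AZ+.045*np.cos(phi)-.019+dz)
def turn(p0,p1,v=.14,fmax=40):
    n=int(np.ceil((p1-p0)/(2*np.pi/18))); log=[]
    for p in np.linspace(p0,p1,n+1)[1:]:
        bot.servo_line(tcp(p),velocity=v); f=np.array(bot.get_contact_force())
        t=-np.cos(p)*N-np.sin(p)*Z
        log.append((p,f@t,np.linalg.norm(f)))
        if np.linalg.norm(f)>fmax: print("FORCE STOP",p,f); break
    return np.array(log)
E
python3 - <<'E'
from h import *
np.set_printoptions(precision=2,suppress=True)
R=down(YAW)
bot.move_ptp(tcp(PHI0,.10),R); bot.servo_line(tcp(PHI0),velocity=.2); 
hand.close(30); print(bot.get_width(),bot.get_grasp_force(),bot.get_contact_force(),bot.get_time_s())
t0=bot.get_time_s(); L=turn(PHI0,PHI0+2.1); print(L,bot.get_time_s()-t0)
E
```

```text
0.19711807085162475 31.081649959087372 [-0.66 -1.9   1.49] 6.1167
FORCE STOP 3.12 [-9.15  2.77 41.89]
[[ 1.92  1.06  4.57]
 [ 2.22  0.63 13.9 ]
 [ 2.52 -1.04 24.6 ]
 [ 2.82 -4.19 39.68]
 [ 3.12  0.22 42.97]] 1.25
```

The force is radial, so the handle sits off from the assumed pad height, which is a start-angle error. At the bottom the grip height is certain, so I regrasp there and go on.

Run:
```python
from h import *
np.set_printoptions(precision=2,suppress=True)
p=3.1157
hand.open_gripper(); bot.dwell(.1); print(bot.get_contact_force(), (np.array(bot.get_tool_pos())-tcp(p))*1e3)
bot.servo_line(tcp(np.pi),velocity=.1)
hand.close(30); print(bot.get_contact_force(),bot.get_width(),bot.get_time_s())
L=turn(np.pi,np.pi+2*np.pi,fmax=35); print(L,bot.get_time_s())
```

```text
[ 0.12  0.32 -0.1 ] [ 0.    0.16 -0.08]
[-0.54  1.02  1.41] 0.19390947232812275 9.0083
[[ 3.49  2.2   7.4 ]
 [ 3.84  1.31  7.81]
 [ 4.19  1.42  7.11]
 [ 4.54  2.    6.71]
 [ 4.89  2.04  4.52]
 [ 5.24  0.58  4.26]
 [ 5.59  2.14  5.56]
 [ 5.93  2.8   4.53]
 [ 6.28  2.53  3.35]
 [ 6.63  2.12  9.08]
 [ 6.98  1.67  9.04]
 [ 7.33  3.59  8.49]
 [ 7.68  3.12  8.62]
 [ 8.03  3.4   9.32]
 [ 8.38  3.9  11.14]
 [ 8.73  3.03 12.23]
 [ 9.08  3.08 12.86]
 [ 9.42  3.35  8.05]] 13.6583
```

Run:
```python
from h import *
np.set_printoptions(precision=2,suppress=True)
L=turn(3*np.pi,5*np.pi,fmax=35); print(L,bot.get_time_s())
hand.open_gripper(); bot.servo_line(tcp(5*np.pi,.10),velocity=.25)
bot.move_ptp([0.53,0.025,0.20],down(YAW)); bot.dwell(.15); wrist("w_clamp"); print(bot.get_time_s())
```

```text
[[ 9.77  2.56  4.19]
 [10.12  2.01  5.99]
 [10.47  2.12  7.14]
 [10.82  2.09  5.36]
 [11.17  1.9   4.8 ]
 [11.52  2.07  5.3 ]
 [11.87  2.05  6.62]
 [12.22  2.75  4.98]
 [12.57  1.01  2.63]
 [12.92  2.83  8.12]
 [13.26  3.52  9.42]
 [13.61  3.07  8.94]
 [13.96  4.27  9.95]
 [14.31  3.63  9.88]
 [14.66  2.57 11.57]
 [15.01  2.87 14.  ]
 [15.36  3.14 12.07]
 [15.71  2.47  6.58]] 18.3083
20.2833
```

View pics/w_clamp.png

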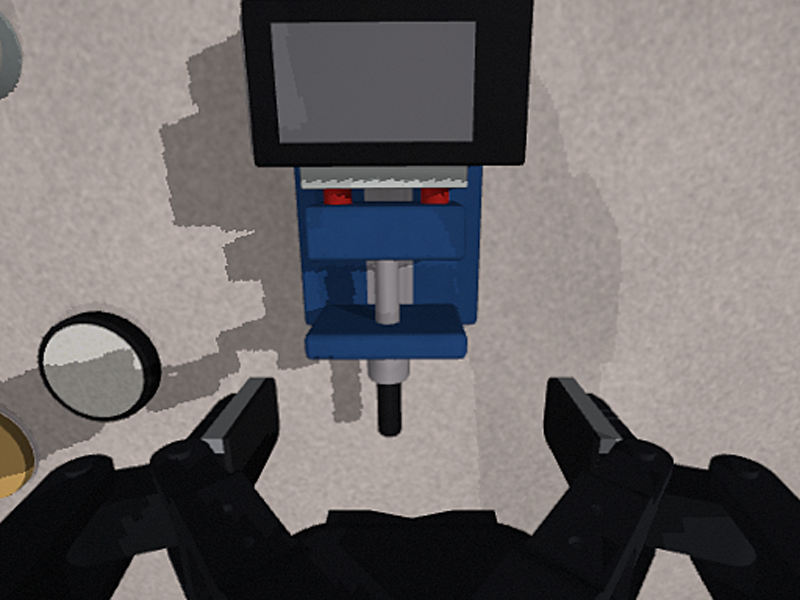

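w_clamp: the pad's back edge is at y≈187 and the jaw block's front edge at y≈204. The crank points straight down at (390,410). I'll compare this spring gap with the 12.5 mm one in the first picture.

Run:
```python
from h import *
import pickle
np.set_printoptions(precision=1,suppress=True,linewidth=220)
c1,i1=pickle.load(open("pics/w_vise.pkl","rb")); c2,i2=pickle.load(open("pics/w_clamp.pkl","rb"))
for im,cols,rows in [(i1,[(193,197),(214,219),(238,243)],(98,132)),(i2,[(197,202),(227,232),(258,263)],(104,142))]:
    for a,b in cols: print((a,b),rows,im[rows[0]:rows[1],a:b,0].mean(1).round().astype(int),im[rows[0]:rows[1],a:b,2].mean(1).round().astype(int))
```

```text
(193, 197) (98, 132) [ 13  12   8   0 148 155 153 150 145 142 144 146 148 158 109  25   6  10  12  11  12  12  10  13  10  11  18  22  23  23  24  24  24  24] [ 52  51  49  38 143 155 154 150 147 144 145 147 150 158 112  52  48  51  54  53  53  52  52  52  51  43  71  84  90  90  90  90  91  90]
(214, 219) (98, 132) [ 22  22  21  14  57 157 156 153 148 145 143 144 151 157 162  27  11  14  19  18  19  17  18  17  18   7   8  24  24  23  24  26  26  26] [ 52  52  51  45  71 157 157 154 149 145 144 146 152 157 160  41  46  48  50  49  50  50  51  50  51  39  47  92  89  92  91  93  93  92]
(238, 243) (98, 132) [ 51  51  52  49  30 158 155 154 152 147 142 144 150 155 170  76  44  48  49  50  51  50  50  52  54  22   4  21  22  24  23  24  25  24] [ 63  62  63  59  52 157 155 156 153 148 144 145 151 157 170  79  56  61  63  63  64  63  62  68  69  42  37  82  88  93  91  92  92  91]
(197, 202) (104, 142) [ 12   4  14 104 104 102 101  98  96  95  95  90 122 158 159 172 119  15  13  18  16  18  18  18  18  19  17  14  21  28  26  27  27  28  27  28  29  28] [ 13   5  14 105 105 102 101  99  98  96  95  92 123 160 160 171 113  60  66  64  65  67  68  68  67  68  66  52  72  99  95  97  98  98  97  98 101 100]
(227, 232) (104, 142) [ 10   0  47 109 104 103 100  97  96  94  89 125 183 179 180 195  80   0  12  14  14  14  15  14  14   8  12  12  23  28  28  29  30  29  29  30  32  31] [ 12   1  48 110 105 104 101  98  97  95  90 127 184 180 181 194  87  48  56  58  58  58  58  59  56  36  52  51  84 101 104 108 108 106 108 108 110 109]
(258, 263) (104, 142) [ 10   0  65 108 104 104 101  99  95  94  91 116 142 187 184 183  70  79  83  82  82  83  83  86  66   1  12  13  26  28  29  30  30  30  29  31  31  31] [ 12   0  66 109 105 105 102 100  96  95  91 117 144 188 186 185  70  79  82  81  82  82  82  83  71  32  52  53  92 100 104 107 107 107 107 107 107 107]
```

The spring gap went from 12.5 mm to about 8.3 mm, so the box has been trapped for about 2.65 rad. I'll add about 0.5 rad to reach half a turn, then pick up the spatula.

Run:
```python
from h import *
import pickle
np.set_printoptions(precision=4,suppress=True)
c2,_=pickle.load(open("pics/w_clamp.pkl","rb")); S=pickle.load(open("pics/w_spat.pkl","rb"))[0]; V=pickle.load(open("pics/w_vise.pkl","rb"))[0]
for u in [(525,163),(533,3),(257,165)]:
    x=onz(c2,sc(u),.116); print("lid",x,x@U,x@N)
print("brush",onz(S,sc((467,117)),.01),onz(S,sc((513,134)),.01),onz(S,sc((535,10)),.01),onz(V,sc((790,30)),.01))
p=5*np.pi
bot.move_ptp(tcp(p,.10),down(YAW)); bot.servo_line(tcp(p),velocity=.2); hand.close(30)
print(turn(p,p+.5,fmax=35)); hand.open_gripper(); bot.servo_line(tcp(p+.5,.13),velocity=.25)
print(bot.get_time_s(),bot.get_qpos())
D=-2.911; g=np.array([.4265,-.3659,.005]); yb=YAW+np.pi/2
for off in (0,np.pi):
    for n,P,y in [("pick",g,D),("pickup",g+.1*Z,D),("ins",U*.625+N*(-.045)+Z*.092,yb),("top",U*.625+N*.015+Z*.2,yb),("lay",U*.58+N*-.09+Z*.005,yb)]:
        print(off,n,P,solver.solve_ik(P,down(y+off)))
```

```text
lid [ 0.5925 -0.0407  0.116 ] 0.5905168320516364 0.06363248728308615
lid [ 0.6596 -0.0519  0.116 ] 0.6584688745340643 0.06442104848555538
lid [0.6141 0.0858 0.116 ] 0.5896073302598527 0.19201411824553793
brush [ 0.5172 -0.3375  0.01  ] [ 0.5162 -0.3738  0.01  ] [ 0.5976 -0.3601  0.01  ] [ 0.642  -0.3573  0.01  ]
[[15.958   1.5647  9.9936]
 [16.208   1.2269  9.3565]]
23.95 [ 0.0142  0.2228 -0.3361  2.0702  0.0965  0.8628 -2.1241]
0 pick [ 0.4265 -0.3659  0.005 ] [ 1.4373  1.0312 -1.2496  1.8793  1.1069  1.1439  1.5513]
0 pickup [ 0.4265 -0.3659  0.105 ] [ 1.4493  0.8151 -1.2413  1.8262  0.8508  1.1581  1.7135]
0 ins [ 0.6075 -0.1537  0.092 ] [ 0.5019  0.6054 -0.4713  1.7     0.3317  0.9163 -0.2775]
0 top [ 0.618  -0.0947  0.2   ] [ 0.4187  0.4856 -0.4852  1.6074  0.2455  1.1096 -0.3046]
0 lay [ 0.5553 -0.1902  0.005 ] [ 0.57    0.6714 -0.4414  1.8465  0.4168  0.7162 -0.2826]
3.141592653589793 pick [ 0.4265 -0.3659  0.005 ] [ 0.7172  0.6001 -0.1247  1.926   0.1208  0.6226 -0.8243]
3.141592653589793 pickup [ 0.4265 -0.3659  0.105 ] [ 0.693   0.4489 -0.091   1.8745  0.054   0.8206 -0.766 ]
3.141592653589793 ins [ 0.6075 -0.1537  0.092 ] [-0.253   0.6257  0.6134  1.7555 -0.444   0.9025 -2.7654]
3.141592653589793 top [ 0.618  -0.0947  0.2   ] [-0.4882  0.5447  0.8271  1.6721 -0.4375  1.1202 -2.8558]
3.141592653589793 lay [ 0.5553 -0.1902  0.005 ] [-0.0449  0.6597  0.4021  1.8907 -0.3966  0.67   -2.7211]
```

Run:
```python
from h import *
np.set_printoptions(precision=4,suppress=True)
D=-2.911; g=np.array([.4265,-.3659,.005]); yb=YAW+np.pi/2
bot.move_ptp(g+.12*Z,down(D)); print(bot.get_qpos(),bot.get_time_s())
bot.servo_line(g,velocity=.2,threshold=15); print(bot.get_tool_pos(),bot.get_contact_force())
hand.close(100); print(bot.get_width(),bot.get_grasp_force())
bot.servo_line(g+.14*Z,velocity=.2); print(bot.get_width(),bot.get_contact_force())
bot.move_ptp(U*.625+N*(-.045-.09)+Z*.14,down(yb)); bot.dwell(.2); print(bot.get_qpos(),bot.get_time_s(),bot.get_contact_force())
w=wrist("w_hold"); s=snapshot("scene")["img"]; 
import pickle; t=snapshot("side"); pickle.dump((C(t),t["img"]),open("pics/side_hold.pkl","wb"))
cv2.imwrite("pics/hold_both.png",np.hstack([cv2.resize(s[150:270,130:330,::-1],(400,240)),cv2.resize(t["img"][130:250,170:370,::-1],(400,240))]))
cv2.imwrite("pics/hold.png",np.vstack([cv2.imread("pics/hold_both.png"),cv2.resize(cv2.imread("pics/w_hold.png"),(480,360))[:, :].repeat(1,0) if 0 else cv2.copyMakeBorder(cv2.resize(cv2.imread("pics/w_hold.png"),(480,360)),0,0,160,160,cv2.BORDER_CONSTANT)]))
```

```text
[ 1.4519  0.7762 -1.2396  1.8107  0.8034  1.1692  1.747 ] 27.1833
[ 0.4273 -0.3658  0.0059] [-0.2418  0.4138  0.8102]
0.21107448836149875 98.45348954200745
0.20763416562079048 [-0.6196 -0.4385 -0.6657]
[ 0.8165  0.6394 -0.7495  1.6171  0.4796  1.0778 -0.2428] 31.3583 [ 0.2165 -0.2695 -0.8251]
```

View pics/hold.png

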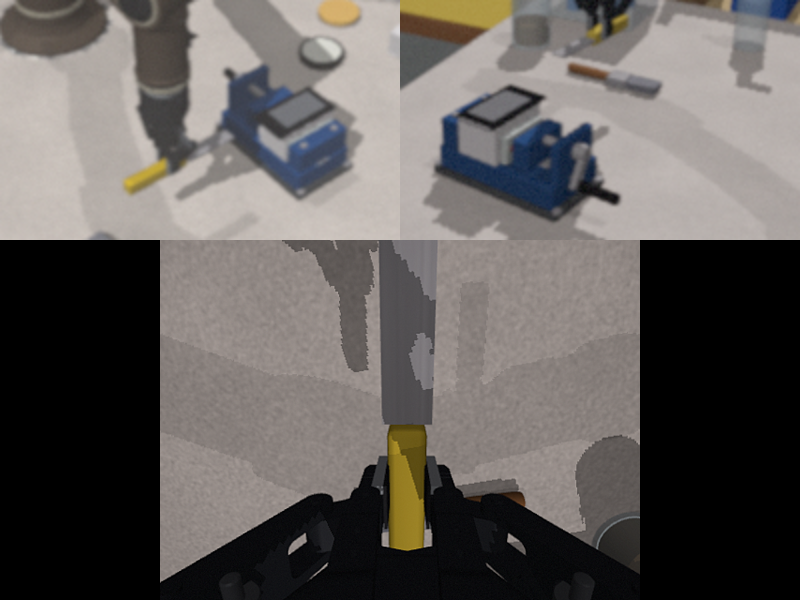

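hold.png shows the spatula gripped straight. The blade points at the lid, and the handle front is at montage (407,424). Crank and lid look as expected. I'll check the tip by calculation before inserting.

Run:
```python
from h import *
import pickle
np.set_printoptions(precision=4,suppress=True)
c,_=pickle.load(open("pics/w_hold.pkl","rb")); p=np.array(bot.get_tool_pos()); R=np.array(bot.get_orientation())
for u in [(407.5,424),(408,250),(381,250),(436,250)]:
    x=onz(c,((np.array(u)-[160,240])*512/480),p[2]+.0085); print((x-p)@R)
T=p+N*.12+Z*.007
a=C(snapshot("scene"));b=C(snapshot("side")); print(T)
for cc in (a,b): print(project(cc,T),project(cc,p+N*.03+Z*.007))
s,t=snapshot("scene")["img"],snapshot("side")["img"]
cv2.imwrite("pics/tip.png",np.hstack([cv2.resize(im[int(v)-25:int(v)+25,int(u)-25:int(u)+25,::-1],(400,400),interpolation=cv2.INTER_CUBIC) for im,(u,v) in ((s,project(a,T)[0]),(t,project(b,T)[0]))]))
```

```text
[ 0.0308 -0.0001 -0.0085]
[ 0.1108  0.0001 -0.0085]
[ 0.1108 -0.0118 -0.0085]
[ 0.1108  0.0124 -0.0085]
[ 0.6126 -0.1245  0.147 ]
[[244.3412 215.8935]] [[222.049  227.8886]]
[[248.5186 157.2854]] [[264.1757 148.7858]]
```

View pics/tip.png

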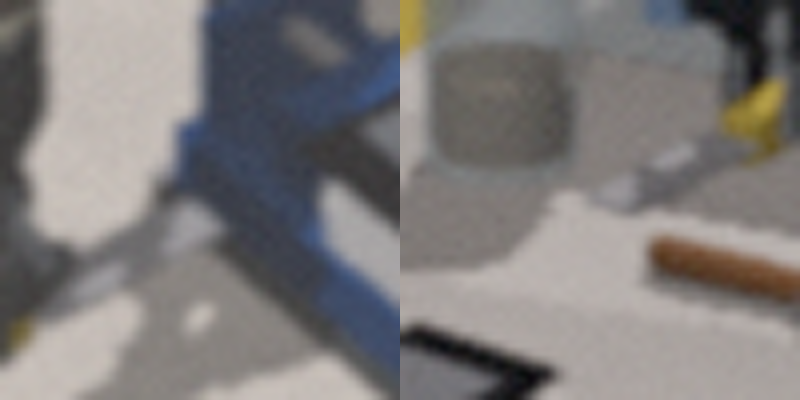

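The tip agrees within a few mm and may droop slightly. Both the insertion and the lift tolerate that, so I insert with force guards and detect contact while lifting.

```bash
cat >> h.py <<'E'
DZ=.007
def tipto(n,z,v,u=.625,**k): return bot.servo_line(U*u+N*(n-.12)+Z*(z-DZ),velocity=v,**k)
E
python3 - <<'E'
from h import *
import pickle
np.set_printoptions(precision=2,suppress=True)
c,im=pickle.load(open("pics/w_hold.pkl","rb"))
for r in (12,60,110,170): print(r,im[r,228:302].mean(1).round().astype(int) if 0 else np.sort(np.argsort(-np.abs(np.diff(im[r,228:302].astype(int).sum(1))))[:6])+228)
tipto(.02,.100,.2); f0=np.array(bot.get_contact_force())
print(tipto(.075,.100,.08,threshold=5), bot.get_contact_force(),bot.get_tool_pos()@N+.12 if 0 else np.array(bot.get_tool_pos())@N+.12)
f0=np.array(bot.get_contact_force())
for z in np.arange(.102,.1221,.002):
    tipto(.075,z,.05); f=np.array(bot.get_contact_force())-f0; m=np.array(bot.get_wrist_torque()); print(round(z,3),f,m)
    if f[2]<-1.6: break
print(bot.get_time_s())
t=snapshot("side")["img"]; s=snapshot("scene")["img"]
cv2.imwrite("pics/ins.png",np.hstack([cv2.resize(s[170:230,210:310,::-1],(400,240),interpolation=cv2.INTER_CUBIC),cv2.resize(t[155:215,190:290,::-1],(400,240),interpolation=cv2.INTER_CUBIC)]))
E
```

```text
12 [229 232 233 249 250 295]
60 [232 233 234 285 286 293]
110 [234 235 270 289 290 292]
170 [234 235 236 289 290 291]
False [-0.07 -0.33 -0.38] 0.0744786887517206
0.102 [ 0.56  0.98 -0.23] [-0.03 -0.05 -0.  ]
0.104 [ 0.21  0.01 -1.04] [ 0.03 -0.01  0.01]
0.106 [ 0.08  0.39 -0.55] [-0.05 -0.   -0.  ]
0.108 [-0.27  0.45 -0.77] [-0.03 -0.02 -0.02]
0.11 [ 0.41  0.85 -0.75] [-0.05  0.11  0.01]
0.112 [-0.96  0.83 -1.7 ] [-0.12  0.08  0.02]
34.4917
```

View pics/ins.png

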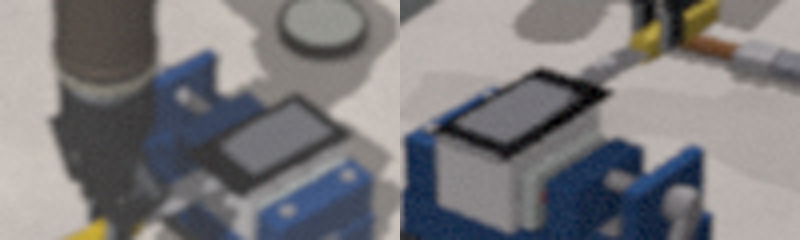

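ins.png shows the blade under the lip, and contact begins at z≈0.111 as expected. Now I lift along the lid's arc.

Run:
```python
from h import *
np.set_printoptions(precision=2,suppress=True)
f0=np.zeros(3); rho=.115
for th in range(4,69,4):
    t=np.radians(th); tipto(.190-rho*np.cos(t),.110+rho*np.sin(t),.09)
    f=np.array(bot.get_contact_force()); print(th,f,np.array(bot.get_wrist_torque()))
    if np.linalg.norm(f)>15: print("STOP"); break
print(bot.get_time_s(),bot.get_width())
t=snapshot("side")["img"]; s=snapshot("scene")["img"]
cv2.imwrite("pics/lift.png",np.hstack([cv2.resize(s[130:230,210:310,::-1],(400,400),interpolation=cv2.INTER_CUBIC),cv2.resize(t[120:220,190:290,::-1],(400,400),interpolation=cv2.INTER_CUBIC)]))
```

```text
4 [-0.72 -0.37 -1.03] [-0.04  0.09  0.04]
8 [-0.17  0.62 -1.24] [ 0.05 -0.01 -0.07]
12 [ 0.91  0.25 -0.67] [-0.04 -0.01  0.01]
16 [-0.17  0.28 -0.7 ] [-0.06 -0.03 -0.03]
20 [ 0.28 -1.   -0.45] [ 0.01  0.   -0.02]
24 [-0.46 -0.02 -0.95] [-0.01 -0.02 -0.02]
28 [-0.44  0.53 -0.62] [ 0.01 -0.03 -0.02]
32 [ 0.46  0.61 -0.29] [ 0.03 -0.01  0.  ]
36 [ 0.45 -0.56 -0.66] [ 0.04 -0.01  0.02]
40 [ 0.57 -0.25 -0.8 ] [-0.03  0.05 -0.02]
44 [0.44 0.26 0.15] [-0.05 -0.02 -0.02]
48 [ 0.56  0.17 -0.78] [0.01 0.02 0.03]
52 [ 0.22  0.14 -0.57] [ 0.02 -0.01 -0.  ]
56 [-0.22  0.11  0.08] [ 0.03 -0.01 -0.04]
60 [-0.59 -0.73 -1.55] [-0.   -0.02 -0.01]
64 [ 0.2  -0.43 -0.67] [ 0.04 -0.03 -0.04]
68 [ 0.22 -0.02 -1.13] [ 0.02  0.02 -0.01]
38.8417 0.2020386115950765
```

View pics/lift.png

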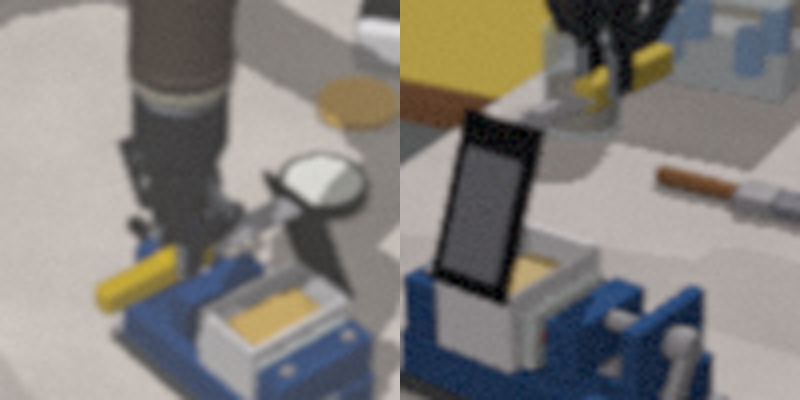

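lift.png shows the lid well open, with its top edge at side crop (470,112)–(543,125), and the box still clamped. Next: back off, lay the spatula down, and compare the lid region numerically before and after.

Run:
```python
from h import *
np.set_printoptions(precision=4,suppress=True)
t=snapshot("side"); b=C(t); i0=t["img"].astype(int)
def lid(uv,u=.625):
    o,v=ray(b,uv); x=o+v*(u-o@U)/(v@U); return x@N,x[2],np.degrees(np.arctan2(x[2]-.112,.190-x@N)),np.hypot(x[2]-.112,.190-x@N)
print("lid n,z,angle,r",lid((190+106/4,120+118/4)))
tipto(.09,.195,.12); tipto(.02,.17,.2)
u=.58
tipto(.03,.10,.2,u=u); tipto(.03,.04,.2,u=u)
print(bot.servo_line(U*u+N*-.09+Z*.0055,velocity=.06,threshold=5),bot.get_tool_pos(),bot.get_contact_force())
hand.open_gripper(); bot.dwell(.1); bot.servo_line(U*u+N*-.09+Z*.16,velocity=.2)
i1=snapshot("side")["img"].astype(int)
for nm,(r0,r1,c0,c1) in dict(lid=(150,195,200,222),box=(180,215,200,240),crank=(180,220,245,275)).items(): print(nm,np.abs(i1-i0)[r0:r1,c0:c1].mean())
s=snapshot("scene"); a=C(s); im=s["img"].astype(int)
for nm,c,I in (("scene",a,im),("side",b,i1)):
    m=(I[...,0]>130)&(I[...,1]>100)&(I[...,2]<80); p=project(c,U*u+N*-.115+Z*.018)[0]; ys,xs=np.nonzero(m); k=np.hypot(xs-p[0],ys-p[1])<30
    print(nm,p,k.sum(),xs[k].mean(),ys[k].mean(),[onz(c,(xs[k].mean(),ys[k].mean()),.018)@w for w in (U,N)])
print(bot.get_time_s())
```

```text
lid n,z,angle,r (np.float64(0.14298573390927455), np.float64(0.22653670783431507), np.float64(67.68315671951744), np.float64(0.12381033340385118))
True [ 0.555  -0.1904  0.0057] [-1.2052 -0.2026  5.7573]
lid 4.1878787878787875
box 6.947619047619048
crank 10.575277777777778
scene [213.293  249.1632] 176 212.89772727272728 250.47727272727272 [np.float64(0.5841259945195512), np.float64(-0.11953887882453054)]
side [275.2163 185.3495] 47 276.1063829787234 185.40425531914894 [np.float64(0.5773161145732163), np.float64(-0.11655405186953044)]
43.4583
```

The lid stands at about 68° and did not change when the spatula was withdrawn. The spatula lies flat on the bench where planned, and the change in the crank region is the spatula itself, now behind it. I hand in.

```bash
python3 -c "
from h import *
print(bot.get_contact_force(), bot.hand_in())"
```

```text
the job is handed in; nothing more can be done
[-0.09545589 -0.0915656   0.13378105] None
```

I handed the job in at about 43 s: the box is clamped roughly half a turn past contact (estimated from the spring gap), the lid stands open at about 68° and the spatula lies on the bench; one slip was a brief 43 N force reading on the first crank grasp, which I relieved by regrasping.

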